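# Hang the sample carriers on the reader's gravity rail

## Task

Hang the carrier with the tall tube on the upper half of the sloped rail, wheels on the bar and the bar passing through the open side of its frame, let go and let it roll by itself down to the stop. Then hang the carrier with the squat jar on the upper half in the same way and let it roll down until it rests against the first. Do not push the carriers along the rail, do not tip them over, and leave everything else on the bench where it stands.

Things in the scene. Friction and masses are not known exactly. Their poses are not given: they have to be found in the camera images.
- rail: Sloped rail, a round steel bar 10 mm thick along y over a white tray (90 x 430 x 10 mm). Origin: tray's underside, centre. Bar's centre at x = 0, z = 195 mm + 0.12 y; it falls towards -y. Held only by 20 mm posts at y = -195 and +198 mm. x: level, across the bar, away from the robot. A seated carrier's axle is 14 mm above the bar's centre; wheels self-centre within 6 mm. Either side may be used.
- rail_stop (a point): Centre of the rubber face of the stop, at y = -170 mm on the rail: a 50 mm wide plate across the bar's low end (from 26 mm below to 50 mm above the bar's centre). Axes as the rail's.
- rail_high (a point): On the bar's centre line at its high end, y = 185 mm on the rail; the high post just beyond rises 8 mm above the bar. Axes as the rail's.
- tube_carrier_grip (a point): Tall carrier (216 mm high): two white grooved wheels on a steel C-frame on a 62 x 58 mm foot, a slim clear tube with white cap (35 mm wide, top at 100 mm) below the wheels, 0.26 kg (varies). This point: centre of the upright grey grip tab on top, 12 mm (x) x 24 mm (y) x 46 mm high, 196 mm above the foot's underside. Axes are the carrier's: upright strap (to x = -33 mm) on the -x side, frame open to +x, wheels in line along y.
- tube_carrier_trolley (a point): Tall carrier: midway between its wheels (24 mm diameter, 38 mm apart along y, groove at x = 0) at axle height, 148 mm above the foot. Bridge over them, 68 mm long in y, 16 to 22 mm above the axle. Between the wheels' underside and the tube's cap is a 36 mm high gap, open to +x, for the bar. Axes are the carrier's. At rest at the stop: about 36 mm from its face along the rail.
- jar_carrier_grip (a point): Short carrier (186 mm high): two white grooved wheels on a steel C-frame on a 62 x 58 mm foot, a squat clear jar with white lid (50 mm wide, top at 70 mm) below the wheels, 0.28 kg (varies). This point: centre of the upright grey grip tab on top, 12 mm (x) x 24 mm (y) x 46 mm high, 166 mm above the foot's underside. Axes are the carrier's: upright strap (to x = -33 mm) on the -x side, frame open to +x, wheels in line along y.
- jar_carrier_trolley (a point): Short carrier: midway between its wheels (24 mm diameter, 38 mm apart along y, groove at x = 0) at axle height, 118 mm above the foot. Bridge over them, 68 mm long in y, 16 to 22 mm above the axle. Between the wheels' underside and the jar's lid is a 36 mm high gap, open to +x, for the bar. Axes are the carrier's. At rest behind the other: about 104 mm from the stop's face.
- tube_rack: Bystander: blue rack full of tubes, 160 x 200 mm, 114 mm high. Origin: centre of its underside.
- loose_tube_a: Bystander: a clear tube standing on a 40 mm round foot, 101 mm high. Origin: centre of its underside.
- loose_tube_b: Bystander: the same, another one. Origin: centre of its underside.
- reagent_bottle: Bystander: white bottle, 64 mm diameter, 160 mm high. Origin: centre of its underside.
- weigh_dish: Bystander: shallow white dish, 90 mm diameter, 30 mm high. Origin: centre of its underside.
- sample_jar: Bystander: clear jar, 64 mm diameter, 80 mm high. Origin: centre of its underside.
- wash_bottle: Bystander: clear bottle, 56 mm diameter, 130 mm high. Origin: centre of its underside.
Things that resemble listed ones, but are neither listed nor needed, are in the scene too. Leave any brown or green look-alike of the part that bears jar_carrier_grip alone.

How it is judged:
By the outcome, as a careful person would: the job done as asked, in the order asked, and still so for the second after the job is handed in, with the robot touching nothing.
It also fails if it takes over 61 s, if anything falls off the work surface, if the arm or the gripper's body presses on something with over 40 N, if the wrist force passes 120 N, or if a joint passes its speed limit or range.

## Robot

A 6-joint arm with a two-finger parallel gripper is mounted at the origin on the work surface. World frame = base frame: x ahead of the robot, y to its left, z up, the work surface at z = 0. Lengths are in m, angles in rad, forces in N, time in s.
With the tool pointing down it reaches from about 0.25 to 0.775 m from the base axis. Payload 4 kg.
Tool frame: the origin (TCP) lies at the very end of the fingers, on their centre line; the grasp point (between the pads) lies manip.hold_point_z behind it (manip.hold_point_z is the distance from the TCP to the grasp point, in m); z points along the fingers, y is the line along which they close (so a half turn about z gives the same grasp; the last joint's range is limited). The gripper opens to 85 mm and grips with 20 to 120 N. Pads are 22 mm wide; open, the fingers measure 114 mm over their backs; the gripper's body (76 mm by 85 mm) begins 54 mm behind the grasp point. The pads swing forward as they close: fully open they stand 13 mm farther back than shut.
Start: joints at [-1.281, 0.087, 1.371, -0, 1.684, -0.103], TCP at [0.211, -0.508, 0.204] pointing down, gripper open.
Joint ranges: [-3.1, 3.1], [-0.76, 2.03], [0.27, 2.55], [-1.08, 4.22], [0.17, 2.65], [-2.57, 2.57]. Speed limits (rad/s): [2.79, 2.79, 3.14, 3.14, 3.14, 3.14].

## Interface

Orientations are given as [roll, pitch, yaw] about the fixed x, y, z axes, in that order (R = Rz(yaw) Ry(pitch) Rx(roll)).
In Python, from cell import manip, imaging gives the robot as it stands.
- The arm moves only by the tool step_arm, never from a script. Its argument "deltas" is a list of rows, each a list of 7 numbers: the shift along the world's x, y, z in cm, then the turn, a rotation vector about the world's x, y, z in units of 8 degrees (1.0 is 8 degrees), then the finger opening in cm, from 0 to 8.54. A call has 1 to 20 rows; each row shifts and turns the commanded pose from where the row before left it; what a row does not reach is not made up. A row lasts 1/8 s, in which the tool goes at most 62.5 mm and 10.7 degrees, less where a joint would pass 70% of its speed; a pose out of reach is approached as far as the arm can. A call is refused whole if a number of a shift passes 6.25 or a number of a turn 1, either way. A call with a gripper value outside its range is refused whole. The fingers move at their own pace and stop on an object; "grip_force" is the grip in N (left out, the last holds). Time passes only in rows, so rows that do not move let the fingers close. It gives the time, the measured TCP pose, the force, the opening and the grip force at its end, in the units of the state.
- manip.sense(): the state, without advancing time (a new reading comes with each control period).
- imaging.get_image(name): name is "side" or "top"; returns a dict with "pixels" (384x512x3 uint8, red, green, blue), "depth" (384x512 float32, m along the optical axis (not along the pixel's ray), 0 where there is no reading), "fx", "fy", "cx", "cy" (pixels), "T" (4x4, takes a point from camera to world coordinates). Camera axes: x right, y down, z forward; pixel columns grow to the right and rows downward; lengths in m; the calibration is good to about 2 mm. A picture is of the moment at which its call begins.
- manip.sign_off(): hands the job in; it is judged then, once.
The state is a dict: "time": time; "qpos": joint angles; "qd": joint speeds; "effort": joint torques, N m; "tcp_pos": TCP position; "orientation": TCP orientation; "ft_force": force on the tool from outside, world axes, zero at the start; "wrist_torque": the same for the moment, N m; "width": finger opening in m; "gripper_force": force on a finger pad.
Only numpy, scipy, OpenCV 4.12 (cv2) and the standard library are available. Lean on these libraries where they do the work, as an engineer would, in place of code of your own. Each camera call takes 0.05 s, during which the arm holds its last target. There are 200 camera calls.

## Working session

There is one attempt and no reset: what is moved stays moved. The work goes in short steps, Python scripts to look and compute and a tool call to move; the robot and the scene stay as the last step left them, time stands still between calls to the robot, and variables do not carry over. Pictures are saved under pics/ and viewed, at most 10 in all, crops included, and the job is handed in when it is done.

Besides the shell and the picture viewer there is one more tool, called after "Request:" as a command line: name --pt "numbers of a row" for each row, then --argument value for the rest. step_arm: Moves the arm, as the interface text tells. Its arguments: {"type":"object","properties":{"deltas":{"type":"array"},"grip_force":{"type":"number"}},"required":["deltas"]}

```bash
mkdir -p pics; cat > h.py <<'E'
import numpy as np,cv2
from cell import manip,imaging
def grab(n,tag):
    d=imaging.get_image(n); np.savez(f'pics/{tag}.npz',**d)
    cv2.imwrite(f'pics/{tag}.png',d['pixels'][:,:,::-1]); return d
def cloud(d):
    v,u=np.mgrid[:384,:512]; z=d['depth']
    p=np.stack([(u-d['cx'])/d['fx']*z,(v-d['cy'])/d['fy']*z,z],-1)
    w=p@d['T'][:3,:3].T+d['T'][:3,3]; w[z==0]=np.nan; return w
E
python3 - <<'E'
from h import *
for n in('side','top'):
    d=grab(n,n+'0'); print(n,d['fx'],d['T'].round(3).tolist())
s=manip.sense(); print(s['tcp_pos'],s['orientation'],s['width'],s['time'],manip.hold_point_z)
E
```

```text
side 414.2283892941854 [[-0.99, -0.083, 0.11, 0.395], [-0.137, 0.491, -0.86, 1.111], [0.018, -0.867, -0.498, 0.756], [0.0, 0.0, 0.0, 1.0]]
top 361.79733547537467 [[-0.029, -0.994, 0.103, 0.412], [-0.999, 0.027, -0.024, 0.072], [0.021, -0.104, -0.994, 1.341], [0.0, 0.0, 0.0, 1.0]]
[ 0.21035635 -0.50760443  0.20330378] [-3.13945594e+00 -2.13249644e-04  3.92803461e-01] 0.0853920549512354 0.1 0.0187
```

View pics/side0.png

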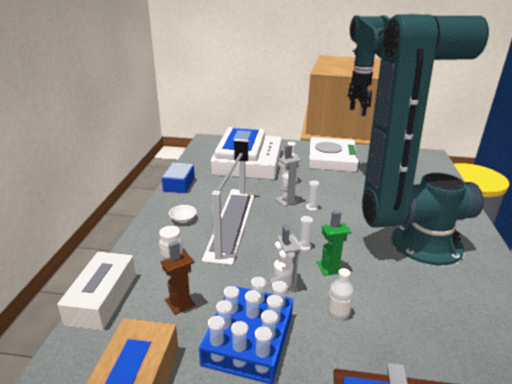

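View pics/top0.png

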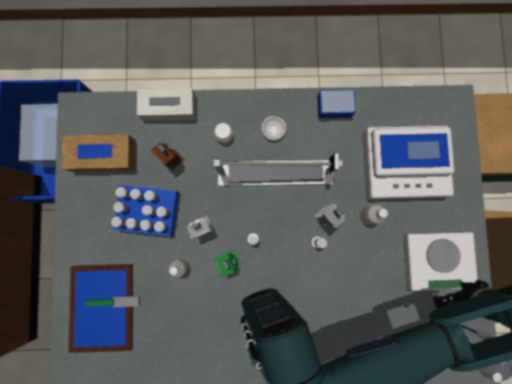

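The side view shows grey carriers at about (288,262) and (288,178), with the rail from (217,225) to (240,150). The stop is probably the black part at (240,150). In the top view the carriers are at (200,228) and (330,216), and the rail runs from (218,172) to (336,165). Next I measure them with depth.

```bash
python3 - <<'E'
from h import *
for n in('side','top'):
    d=dict(np.load(f'pics/{n}0.npz')); w=cloud(d)
    boxes={'side':{'A':(265,220,310,300),'B':(270,135,305,210),'rail':(205,135,260,262)},'top':{'A':(180,205,222,245),'B':(310,195,350,235),'rail':(208,145,350,195)}}[n]
    for k,(a,b,c,e) in boxes.items():
        p=w[b:e,a:c].reshape(-1,3); p=p[~np.isnan(p[:,0])]
        print(n,k,'zmax',np.sort(p[:,2])[-6:].round(3))
        for lo,hi in((.17,.25),(.135,.17),(.1,.135),(.01,.1)):
            q=p[(p[:,2]>lo)&(p[:,2]<hi)]
            if len(q)>3: print('  ',lo,hi,len(q),np.median(q,0).round(3),q.min(0).round(3),q.max(0).round(3))
d1=dict(np.load('pics/side0.npz'));d2=dict(np.load('pics/top0.npz'))
f=lambda d,a,b,c,e,s:cv2.resize(d['pixels'][b:e,a:c,::-1],s,interpolation=cv2.INTER_CUBIC)
cv2.imwrite('pics/c0.png',np.vstack([np.hstack([f(d1,250,210,320,300,(280,360)),f(d1,255,130,325,220,(280,360))]),np.hstack([f(d2,175,205,225,245,(280,224)),f(d2,305,195,355,235,(280,224))])]))
E
```

```text
side A zmax [0.187 0.188 0.188 0.188 0.188 0.188]
   0.17 0.25 63 [0.429 0.264 0.182] [0.421 0.247 0.17 ] [0.438 0.272 0.188]
   0.135 0.17 308 [0.418 0.265 0.141] [0.387 0.214 0.136] [0.451 0.293 0.17 ]
   0.1 0.135 410 [0.431 0.38  0.116] [0.369 0.08  0.1  ] [0.457 0.439 0.134]
   0.01 0.1 883 [0.412 0.26  0.061] [0.364 0.072 0.01 ] [0.465 0.404 0.1  ]
side B zmax [0.216 0.217 0.217 0.217 0.217 0.217]
   0.17 0.25 185 [ 0.454 -0.192  0.175] [ 0.412 -0.218  0.17 ] [ 0.487 -0.154  0.217]
   0.135 0.17 194 [ 0.447 -0.175  0.155] [ 0.412 -0.367  0.135] [ 0.487 -0.154  0.17 ]
   0.1 0.135 114 [ 0.442 -0.177  0.115] [ 0.425 -0.361  0.1  ] [ 0.481 -0.161  0.134]
   0.01 0.1 708 [ 0.511 -0.349  0.066] [ 0.421 -0.652  0.01 ] [ 0.56 -0.16  0.1 ]
side rail zmax [0.227 0.228 0.228 0.228 0.228 0.228]
   0.17 0.25 561 [ 0.618 -0.034  0.202] [ 0.593 -0.205  0.171] [0.643 0.195 0.228]
   0.135 0.17 167 [0.617 0.182 0.156] [ 0.593 -0.207  0.135] [0.641 0.195 0.17 ]
   0.1 0.135 662 [ 0.638 -0.417  0.108] [ 0.587 -0.557  0.1  ] [0.753 0.195 0.135]
   0.01 0.1 2648 [ 0.619 -0.101  0.014] [ 0.571 -0.4
[... 452 characters left out ...]
 0.451 -0.188  0.172] [ 0.414 -0.219  0.17 ] [ 0.486 -0.152  0.22 ]
   0.135 0.17 140 [ 0.443 -0.184  0.168] [ 0.411 -0.224  0.135] [ 0.486 -0.15   0.17 ]
   0.1 0.135 19 [ 0.439 -0.168  0.115] [ 0.425 -0.179  0.1  ] [ 0.45  -0.162  0.134]
   0.01 0.1 37 [ 0.436 -0.171  0.053] [ 0.425 -0.195  0.01 ] [ 0.493 -0.162  0.098]
top rail zmax [0.229 0.229 0.23  0.23  0.23  0.231]
   0.17 0.25 565 [ 0.619 -0.061  0.204] [ 0.593 -0.219  0.171] [0.643 0.192 0.231]
   0.135 0.17 37 [ 0.611 -0.185  0.16 ] [ 0.592 -0.217  0.139] [0.642 0.192 0.169]
   0.1 0.135 12 [0.612 0.174 0.12 ] [0.611 0.173 0.102] [0.629 0.19  0.124]
   0.01 0.1 1517 [ 0.612 -0.007  0.012] [ 0.573 -0.227  0.01 ] [0.691 0.198 0.098]
```

View pics/c0.png

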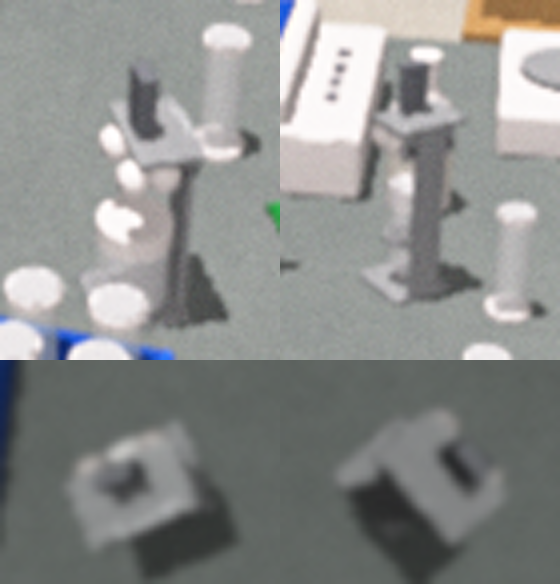

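The crop confirms that A, near (0.43, 0.26), is the jar carrier with its top at 188 mm, and B, near (0.45, -0.19), is the tube carrier with its top at 217 mm. Next are the yaw angles and the fit of the bar.

```bash
python3 - <<'E'
from h import *
W={n:cloud(dict(np.load(f'pics/{n}0.npz'))) for n in('side','top')}
for k,c,h in(('tube',(.45,-.19),.216),('jar',(.43,.26),.186)):
  for n in W:
    p=W[n].reshape(-1,3); p=p[np.hypot(p[:,0]-c[0],p[:,1]-c[1])<.07]
    t=p[(p[:,2]>h-.006)&(p[:,2]<h+.008)]; t2=p[(p[:,2]>h-.035)]
    b=p[(p[:,2]>h-.053)&(p[:,2]<h-.038)]; s=p[(p[:,2]>.03)&(p[:,2]<h-.06)]
    r=cv2.minAreaRect((b[:,:2]*1e3).astype(np.float32)); rt=cv2.minAreaRect((t[:,:2]*1e3).astype(np.float32))
    print(k,n,len(t),'tabtop',t.mean(0).round(4),'mid',((t.max(0)+t.min(0))/2).round(3),'rect',np.round(rt[0]),np.round(rt[1]),round(rt[2]),'| bridge',np.round(r[0],1),np.round(r[1]),round(r[2],1),'lower',s.mean(0).round(3),len(s))
p=np.vstack([W[n].reshape(-1,3) for n in W])
for n in W:
  p=W[n].reshape(-1,3)
  q=p[(abs(p[:,0]-.618)<.03)&(abs(p[:,1])<.15)&(p[:,2]>.15)&(p[:,2]<.24)]
  print(n,'bar',len(q),'x=',np.polyfit(q[:,1],q[:,0],1).round(4),'z=',np.polyfit(q[:,1],q[:,2],1).round(4))
p=W['top'].reshape(-1,3)
q=p[(abs(p[:,0]-.618)<.07)&(abs(p[:,1])<.26)&(p[:,2]>.006)&(p[:,2]<.014)]
print('tray',cv2.minAreaRect((q[:,:2]*1e3).astype(np.float32)))
q=p[(abs(p[:,0]-.618)<.04)&(p[:,1]<-.12)&(p[:,1]>-.25)&(p[:,2]>.2)]; print('stop',q.min(0),q.max(0))
q=p[(abs(p[:,0]-.618)<.04)&(p[:,1]>.12)&(p[:,1]<.25)&(p[:,2]>.2)]; print('high',q.min(0),q.max(0))
E
```

```text
tube side 20 tabtop [ 0.4569 -0.1955  0.2146] mid [ 0.456 -0.196  0.214] rect [ 457. -196.] [24. 14.] 41 | bridge [ 449.2 -187.6] [68. 46.] 39.3 lower [ 0.447 -0.177  0.095] 422
tube top 31 tabtop [ 0.4556 -0.1957  0.2155] mid [ 0.455 -0.196  0.216] rect [ 456. -196.] [22. 11.] 38 | bridge [ 448.7 -187.5] [68. 44.] 38.8 lower [ 0.439 -0.173  0.104] 64
jar side 38 tabtop [0.4295 0.2596 0.1851] mid [0.43  0.259 0.185] rect [429. 259.] [11. 25.] 23 | bridge [419.2 253.2] [44. 70.] 22.4 lower [0.423 0.266 0.073] 615
jar top 29 tabtop [0.4294 0.2581 0.1861] mid [0.429 0.258 0.186] rect [430. 258.] [11. 23.] 19 | bridge [419.2 254.7] [44. 69.] 21.7 lower [0.431 0.257 0.092] 42
side bar 128 x= [0.0085 0.6182] z= [0.1185 0.2017]
top bar 292 x= [0.0078 0.6196] z= [0.1225 0.201 ]
tray ((618.2064208984375, 2.544219970703125), (139.36607360839844, 514.2938232421875), 0.018786732107400894)
stop [ 0.59257606 -0.20075195  0.20039934] [ 0.64270056 -0.18479572  0.22988278]
high [0.61133827 0.12069706 0.20068545] [0.62962497 0.19204979 0.2314733 ]
```

Request:
step_arm --pt "1 1.2 1.5 0 0 0.16 6" --pt "2 2.6 1.5 0 0 0.16 6" --pt "2.2 2.8 1.5 0 0 0.16 6" --pt "2.2 2.8 0.5 0 0 0.16 6" --pt "2.2 2.8 0 0 0 0.16 6" --pt "2.2 2.8 0 0 0 0.16 6" --pt "2.2 2.8 0 0 0 0.16 6" --pt "2.2 2.8 0 0 0 0.16 6" --pt "2.2 2.8 0 0 0 0.16 6" --pt "2.2 2.8 0 0 0 0.16 6" --pt "2.2 2.8 0 0 0 0.16 6" --pt "1.4 1.5 0 0 0 0.16 6" --pt "0.6 0.7 0 0 0 0.13 6" --pt "0 0 0 0 0 0 6" --grip_force 40

```text
time: 1.85
tcp_pos: [0.4586, -0.1956, 0.255]
orientation: [3.141, 0.0, 0.68]
ft_force: [-0.4, -0.0, -0.3]
width: 0.06
gripper_force: 0.0
```

Request:
step_arm --pt "-0.2 0 -1 0 0 0 6" --pt "0 0 -1.5 0 0 0 6" --pt "0 0 -1.5 0 0 0 6" --pt "0 0 -1.5 0 0 0 6" --pt "0 0 -1.2 0 0 0 6" --pt "0 0 -0.9 0 0 0 6" --pt "0 0 0 0 0 0 3" --pt "0 0 0 0 0 0 0.8" --pt "0 0 0 0 0 0 0.8" --pt "0 0 0 0 0 0 0.8" --pt "0 0 0 0 0 0 0.8" --grip_force 40

```text
time: 3.22
tcp_pos: [0.4571, -0.1965, 0.1794]
orientation: [3.14, -0.001, 0.679]
ft_force: [0.6, -0.5, 2.3]
width: 0.0108
gripper_force: 41.5
```

Request:
step_arm --pt "0 0 0.5 0 0 0 0.8" --pt "0 0 1.2 0 0 0 0.8" --pt "0 0 1.8 0 0 0 0.8" --pt "0 0 2 0 0 0 0.8" --pt "0 0 2 0 0 0 0.8" --pt "0.3 0.4 2 0 0 0.2 0.8" --pt "0.6 0.8 1.5 0 0 0.4 0.8" --pt "0.6 1.4 1 0 0 0.5 0.8" --pt "0.6 2 0 0 0 0.6 0.8" --pt "0.6 2.4 0 0 0 0.6 0.8" --pt "0.6 2.6 0 0 0 0.6 0.8" --pt "0.5 2.8 0 0 0 0.6 0.8" --pt "0.5 2.8 0 0 0 0.6 0.8" --pt "0.5 2.8 0 0 0 0.6 0.8" --pt "0.5 2.8 0 0 0 0.6 0.8" --pt "0 2.6 0 0 0 0.6 0.8" --pt "0 2.2 0 0 0 0.44 0.8" --pt "0 1.6 0 0 0 0 0.8" --pt "0 1 0 0 0 0 0.8" --pt "0 0.5 0 0 0 0 0.8"

```text
time: 5.72
tcp_pos: [0.5096, 0.0912, 0.2985]
orientation: [3.142, 0.0, 1.564]
ft_force: [-1.0, -0.1, -2.5]
width: 0.0107
gripper_force: 40.8
```

Request:
step_arm --pt "0 0 -0.5 0.3 0 0 0.8" --pt "0 0 -1 0.3 0 0 0.8" --pt "0 0 -1 0.255 0 0 0.8" --pt "0 0 -0.5 0 0 0 0.8" --pt "0 0 0 0 0 0 0.8"

```text
time: 6.35
tcp_pos: [0.5093, 0.0907, 0.2679]
orientation: [-3.14, -0.119, 1.564]
ft_force: [0.5, 0.1, -2.8]
width: 0.0106
gripper_force: 40.8
```

```bash
python3 - <<'E'
from h import *
d=grab('side','side1'); t=grab('top','top1'); print(manip.sense()['tcp_pos'],manip.sense()['orientation'])
f=lambda d,a,b,c,e,s:cv2.resize(d['pixels'][b:e,a:c,::-1],s,interpolation=cv2.INTER_CUBIC)
cv2.imwrite('pics/c1.png',np.hstack([f(d,190,90,310,250,(420,560)),f(t,200,130,300,250,(380,560))]))
w=cloud(d)
q=w[90:250,190:310].reshape(-1,3); q=q[(q[:,0]<.575)&(q[:,0]>.45)&(q[:,1]>.03)&(q[:,1]<.17)]
for z in np.arange(.05,.30,.01):
    r=q[(q[:,2]>z)&(q[:,2]<z+.01)]
    if len(r)>2: print(round(z,2),len(r),r.min(0).round(3),r.max(0).round(3))
E
```

```text
[0.50965595 0.09101921 0.26879831] [-3.14148728 -0.11922096  1.56451469]
0.09 175 [0.477 0.08  0.091] [0.539 0.142 0.1  ]
0.1 27 [0.477 0.107 0.1  ] [0.518 0.137 0.109]
0.11 32 [0.477 0.092 0.111] [0.521 0.124 0.12 ]
0.12 41 [0.477 0.094 0.121] [0.522 0.122 0.13 ]
0.13 44 [0.477 0.091 0.13 ] [0.528 0.123 0.14 ]
0.14 59 [0.477 0.102 0.14 ] [0.528 0.126 0.15 ]
0.15 42 [0.477 0.105 0.15 ] [0.523 0.118 0.16 ]
0.16 35 [0.477 0.105 0.161] [0.523 0.118 0.17 ]
0.17 43 [0.477 0.087 0.17 ] [0.527 0.116 0.18 ]
0.18 75 [0.477 0.078 0.18 ] [0.527 0.117 0.19 ]
0.19 35 [0.477 0.095 0.19 ] [0.524 0.115 0.199]
0.2 10 [0.477 0.097 0.201] [0.482 0.112 0.209]
0.21 9 [0.477 0.099 0.21 ] [0.482 0.112 0.22 ]
0.22 10 [0.477 0.072 0.222] [0.515 0.113 0.23 ]
0.23 48 [0.477 0.078 0.23 ] [0.528 0.124 0.24 ]
0.24 90 [0.477 0.074 0.24 ] [0.529 0.124 0.25 ]
0.25 81 [0.477 0.053 0.25 ] [0.526 0.126 0.26 ]
0.26 88 [0.477 0.09  0.26 ] [0.52  0.126 0.269]
0.27 20 [0.504 0.076 0.271] [0.515 0.103 0.28 ]
0.28 20 [0.504 0.077 0.28 ] [0.515 0.101 0.29 ]
0.29 18 [0.498 0.088 0.29 ] [0.519 0.1   0.3  ]
```

View pics/c1.png

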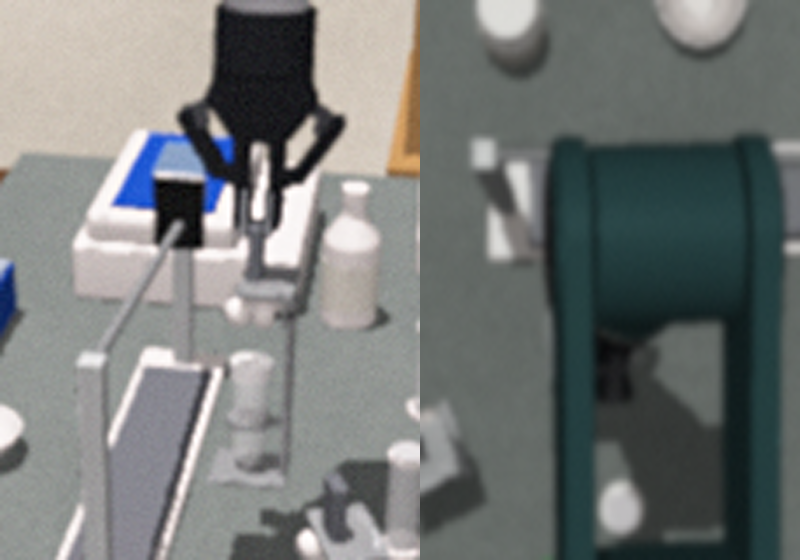

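The carrier is upright with its strap at x=0.477, so the groove is at 0.510. The cap is about 12 mm below the bar and the wheels about 12 mm above it, so I slide it in.

Request:
step_arm --pt "0.5 0 0 0 0 0 0.8" --pt "1 0 0 0 0 0 0.8" --pt "1.5 0 0 0 0 0 0.8" --pt "1.5 0 0 0 0 0 0.8" --pt "1.5 0 0 0 0 0 0.8" --pt "1.5 0 0 0 0 0 0.8" --pt "1.5 0 0 0 0 0 0.8" --pt "1.2 0 0 0 0 0 0.8" --pt "0.8 0 0 0 0 0 0.8" --pt "0 0 0 0 0 0 0.8" --pt "0 0 -0.3 0 0 0 0.8" --pt "0 0 -0.4 0 0 0 0.8" --pt "0 0 -0.4 0 0 0 0.8" --pt "0 0 -0.2 0 0 0 0.8" --pt "0 0 0 0 0 0 0.8"

```text
time: 8.32
tcp_pos: [0.6193, 0.0909, 0.2552]
orientation: [-3.14, -0.119, 1.564]
ft_force: [-0.7, 0.3, -3.5]
width: 0.0105
gripper_force: 40.8
```

```bash
python3 - <<'E'
from h import *
d=grab('side','side2'); s=manip.sense(); print(s['tcp_pos'],s['ft_force'])
f=lambda d,a,b,c,e,s:cv2.resize(d['pixels'][b:e,a:c,::-1],s,interpolation=cv2.INTER_CUBIC)
cv2.imwrite('pics/c2.png',f(d,180,90,300,250,(450,600)))
E
```

```text
[0.61944484 0.09087785 0.25540642] [ 0.25727387  0.12915813 -3.25970692]
```

View pics/c2.png

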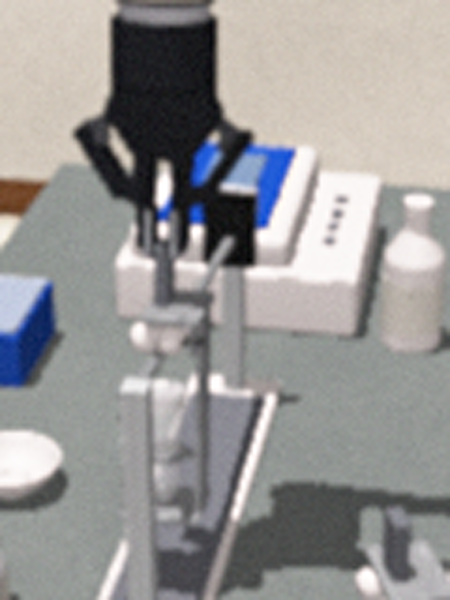

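The bar passes under the wheels at about (155,360) in the crop and there is no contact yet. I lower the last few millimetres.

Request:
step_arm --pt "0 0 -0.1 0 0 0 0.8" --pt "0 0 -0.1 0 0 0 0.8" --pt "0 0 0 0 0 0 0.8"

```text
time: 8.75
tcp_pos: [0.6197, 0.0908, 0.2538]
orientation: [3.141, -0.119, 1.564]
ft_force: [0.4, -0.2, -1.4]
width: 0.0108
gripper_force: 40.9
```

Request:
step_arm --pt "0 0 -0.1 0 0 0 0.8" --pt "0 0 0 0 0 0 0.8"

```text
time: 9.0
tcp_pos: [0.6199, 0.0908, 0.2535]
orientation: [3.14, -0.119, 1.564]
ft_force: [0.4, -0.6, 1.7]
width: 0.0105
gripper_force: 41.3
```

Request:
step_arm --pt "0 0 0 0 0 0 3" --pt "0 0 0 0 0 0 6" --pt "0 0 0 0 0 0 6" --pt "0 0 0.5 0 0 0 6" --pt "0 0 1.5 0 0 0 6" --pt "0 0 2 0 0 0 6" --pt "0 0 2 0 0 0 6" --pt "0 0 2 0 0 0 6" --pt "-1 0 2 -0.3 0 0 6" --pt "-1 1 0 -0.3 0 0 6" --pt "-1.5 1.5 0 -0.255 0 0 6" --pt "-2 1.5 0 0 0 0 6" --pt "-2 1.5 0 0 0 0 6" --pt "-2 1.5 0 0 0 0.4 6" --pt "-2 1.5 0 0 0 0.4 6" --pt "-2 1.5 0 0 0 0.5 6" --pt "-2 1.5 0 0 0 0.5 6" --pt "-1.5 1.8 0 0 0 0.5 6" --pt "-1 1.8 0 0 0 0.5 6" --pt "0 0 0 0 0 0 6"

```text
time: 11.5
tcp_pos: [0.4386, 0.2429, 0.3529]
orientation: [3.141, 0.0, 1.958]
ft_force: [0.3, 0.2, -0.2]
width: 0.0598
gripper_force: 0.0
```

```bash
cat > look.py <<'E'
from h import *
import sys
tag=sys.argv[1]
d=grab('side','s'+tag); t=grab('top','t'+tag)
f=lambda d,a,b,c,e,s:cv2.resize(d['pixels'][b:e,a:c,::-1],s,interpolation=cv2.INTER_CUBIC)
cv2.imwrite(f'pics/c{tag}.png',np.hstack([f(d,180,90,310,260,(400,523)),f(t,190,130,350,260,(400,523))]))
for n,w in(('side',cloud(d)),('top',cloud(t))):
    p=w.reshape(-1,3); q=p[(abs(p[:,0]-.618)<.05)&(abs(p[:,1])<.19)&(p[:,2]>.15)&(p[:,2]<.30)&(abs(p[:,2]-(.198+.12*p[:,1]))>.012)]
    g=np.histogram(q[:,1],np.arange(-.19,.2,.02))[0]; print(n,g)
    q=p[(abs(p[:,0]-.618)<.05)&(p[:,1]<.16)&(p[:,1]>-.165)&(p[:,2]>.205)&(p[:,2]<.30)&(p[:,2]>.225+.12*p[:,1])]
    if len(q): print(q.mean(0).round(3),q.min(0).round(3),q.max(0).round(3))
    for h,c,n2 in ((.186,(.43,.259),'jar'),):
        b=p[(np.hypot(p[:,0]-c[0],p[:,1]-c[1])<.07)&(p[:,2]>h-.006)&(p[:,2]<h+.008)]
        if len(b): print(n2,b.mean(0).round(4))
print(manip.sense()['tcp_pos'])
E
python3 look.py 3
```

```text
side [ 54  11  40 105 101   0   0   0   0   0   0   0   0   0   0   0   0   0
  85]
[ 0.606 -0.122  0.229] [ 0.583 -0.163  0.211] [ 0.627 -0.093  0.266]
jar [0.4293 0.2599 0.1851]
top [ 78  74  97 115  49   0   0   0   0   0   0   0   0   0   0   0   0   0
  23]
[ 0.604 -0.131  0.223] [ 0.583 -0.165  0.207] [ 0.631 -0.102  0.267]
[0.43945215 0.24175288 0.35263178]
```

View pics/c3.png

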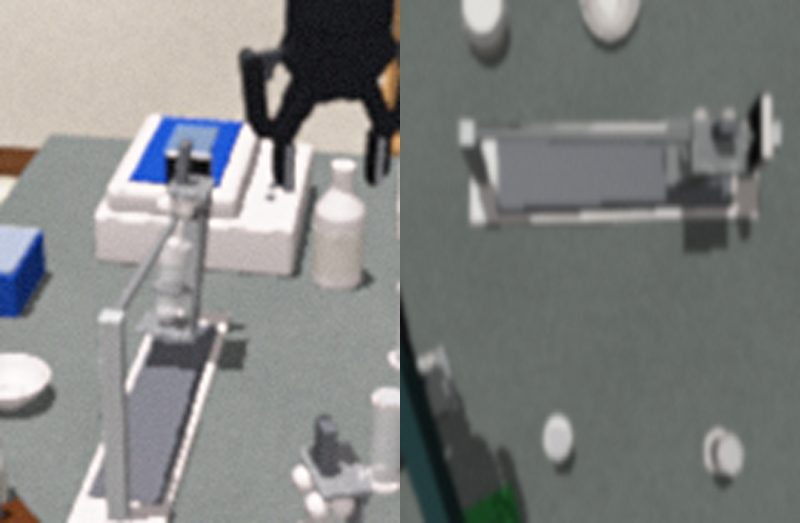

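The tube carrier has rolled down to the stop and hangs upright. It is at about (185,230) in the side crop and (720,150) in the top crop. The jar carrier is next.

Request:
step_arm --pt "-0.5 0.8 -1 0 0 0 6" --pt "-0.5 0.9 -2 0 0 0 6" --pt "0 0 -2.5 0 0 0 6" --pt "0 0 -2.5 0 0 0 6" --pt "0 0 -2.5 0 0 0 6" --pt "0 0 -2 0 0 0 6" --pt "0 0 -1.8 0 0 0 6" --pt "0 0 -1.5 0 0 0 6" --pt "0 0 -1.5 0 0 0 6" --pt "0 0 -1.5 0 0 0 6" --pt "0 0 -1 0 0 0 6" --pt "0 0 -0.4 0 0 0 6" --pt "0 0 0 0 0 0 6" --pt "0 0 0 0 0 0 3" --pt "0 0 0 0 0 0 0.8" --pt "0 0 0 0 0 0 0.8" --pt "0 0 0 0 0 0 0.8" --pt "0 0 0 0 0 0 0.8"

```text
time: 13.85
tcp_pos: [0.4297, 0.2589, 0.151]
orientation: [3.141, 0.0, 1.955]
ft_force: [-1.5, -0.3, 1.9]
width: 0.0108
gripper_force: 40.7
```

Request:
step_arm --pt "0 0 0.5 0 0 0 0.8" --pt "0 0 1.2 0 0 0 0.8" --pt "0 0 1.8 0 0 0 0.8" --pt "0 0 2 0 0 0 0.8" --pt "0 0 2 0 0 0 0.8" --pt "0 0 2 0 0 0 0.8" --pt "0.3 -0.6 1.5 0 0 -0.2 0.8" --pt "0.6 -1.2 0.9 0 0 -0.2 0.8" --pt "0.9 -1.8 0 0 0 -0.3 0.8" --pt "1 -2 0 0 0 -0.3 0.8" --pt "1 -2 0 0 0 -0.3 0.8" --pt "1 -2 0 0 0 -0.3 0.8" --pt "1 -2 0 0 0 -0.3 0.8" --pt "1 -2 0 0 0 -0.3 0.8" --pt "0.8 -1.6 0 0.2 0 -0.3 0.8" --pt "0.4 -1 0 0.3 0 -0.3 0.8" --pt "0 -0.6 0 0.355 0 0 0.8" --pt "0 0 0 0 0 0 0.8" --pt "0 0 0 0 0 0 0.8"

```text
time: 16.23
tcp_pos: [0.5095, 0.0905, 0.2693]
orientation: [3.14, -0.119, 1.563]
ft_force: [0.5, -0.4, -3.0]
width: 0.0106
gripper_force: 40.0
```

```bash
python3 - <<'E'
from h import *
d=grab('side','side4'); s=manip.sense(); print(s['tcp_pos'],s['orientation'])
w=cloud(d)
q=w[90:250,190:310].reshape(-1,3); q=q[(q[:,0]<.585)&(q[:,0]>.45)&(q[:,1]>.03)&(q[:,1]<.17)]
for z in np.arange(.10,.30,.01):
    r=q[(q[:,2]>z)&(q[:,2]<z+.01)]
    if len(r)>2: print(round(z,2),len(r),r.min(0).round(3),r.max(0).round(3))
f=lambda d,a,b,c,e,s:cv2.resize(d['pixels'][b:e,a:c,::-1],s,interpolation=cv2.INTER_CUBIC)
cv2.imwrite('pics/c4.png',f(d,180,90,310,250,(480,590)))
E
```

```text
[0.50945831 0.09096706 0.26940412] [ 3.1399031  -0.11885017  1.56428077]
0.12 104 [0.476 0.081 0.121] [0.538 0.139 0.13 ]
0.13 60 [0.476 0.097 0.13 ] [0.53  0.132 0.14 ]
0.14 61 [0.476 0.101 0.14 ] [0.53  0.127 0.15 ]
0.15 64 [0.476 0.088 0.15 ] [0.531 0.127 0.16 ]
0.16 63 [0.476 0.09  0.16 ] [0.532 0.128 0.17 ]
0.17 65 [0.476 0.091 0.17 ] [0.532 0.126 0.18 ]
0.18 106 [0.476 0.072 0.18 ] [0.533 0.125 0.19 ]
0.19 71 [0.476 0.091 0.19 ] [0.53  0.125 0.199]
0.2 9 [0.477 0.097 0.201] [0.482 0.112 0.21 ]
0.21 8 [0.476 0.104 0.211] [0.482 0.113 0.219]
0.22 10 [0.476 0.078 0.221] [0.491 0.11  0.23 ]
0.23 53 [0.477 0.077 0.23 ] [0.528 0.124 0.24 ]
0.24 89 [0.476 0.075 0.24 ] [0.53  0.125 0.25 ]
0.25 73 [0.476 0.054 0.25 ] [0.521 0.125 0.26 ]
0.26 91 [0.478 0.087 0.26 ] [0.52  0.126 0.27 ]
0.27 19 [0.504 0.077 0.27 ] [0.515 0.102 0.279]
0.28 23 [0.504 0.079 0.28 ] [0.516 0.103 0.29 ]
0.29 21 [0.498 0.08  0.29 ] [0.521 0.101 0.3  ]
```

View pics/c4.png

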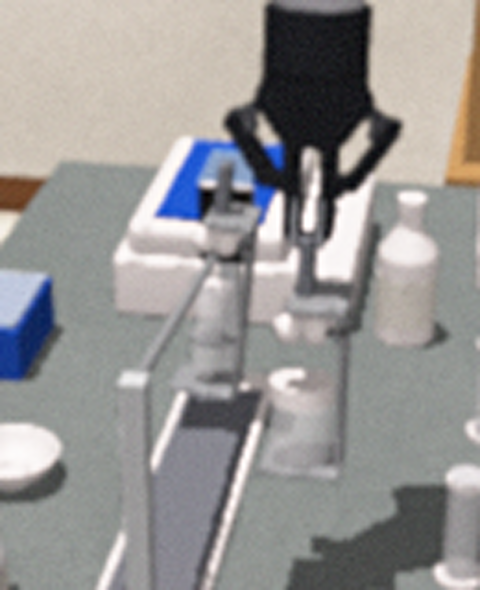

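The jar carrier is upright with its strap at x=0.476, at the same heights as before, and the tube carrier still rests at the stop. I use the same insertion.

Request:
step_arm --pt "0.5 0 0 0 0 0 0.8" --pt "1 0 0 0 0 0 0.8" --pt "1.5 0 0 0 0 0 0.8" --pt "1.5 0 0 0 0 0 0.8" --pt "1.5 0 0 0 0 0 0.8" --pt "1.5 0 0 0 0 0 0.8" --pt "1.5 0 0 0 0 0 0.8" --pt "1.2 0 0 0 0 0 0.8" --pt "0.8 0 0 0 0 0 0.8" --pt "0 0 0 0 0 0 0.8" --pt "0 0 -0.3 0 0 0 0.8" --pt "0 0 -0.4 0 0 0 0.8" --pt "0 0 -0.4 0 0 0 0.8" --pt "0 0 -0.2 0 0 0 0.8" --pt "0 0 0 0 0 0 0.8"

```text
time: 18.15
tcp_pos: [0.6194, 0.0909, 0.2564]
orientation: [3.14, -0.119, 1.564]
ft_force: [0.0, 0.2, -2.4]
width: 0.0104
gripper_force: 40.0
```

Request:
step_arm --pt "0 0 -0.1 0 0 0 0.8" --pt "0 0 -0.05 0 0 0 0.8" --pt "0 0 0 0 0 0 0.8"

```text
time: 18.52
tcp_pos: [0.6198, 0.0909, 0.2555]
orientation: [3.138, -0.119, 1.564]
ft_force: [-0.6, 0.7, -1.2]
width: 0.0103
gripper_force: 40.3
```

Request:
step_arm --pt "0 0 -0.1 0 0 0 0.8" --pt "0 0 -0.05 0 0 0 0.8" --pt "0 0 0 0 0 0 0.8"

```text
time: 18.9
tcp_pos: [0.6201, 0.0908, 0.255]
orientation: [3.137, -0.119, 1.564]
ft_force: [0.4, -0.1, 5.2]
width: 0.0107
gripper_force: 41.0
```

Request:
step_arm --pt "0 0 0 0 0 0 3" --pt "0 0 0 0 0 0 6" --pt "0 0 0 0 0 0 6" --pt "0 0 0.5 0 0 0 6" --pt "0 0 1.5 0 0 0 6" --pt "0 0 2 0 0 0 6" --pt "0 0 2 0 0 0 6" --pt "0 0 2 0 0 0 6" --pt "-1 0 2 -0.3 0 0 6" --pt "-1 1 0 -0.3 0 0 6" --pt "-1.5 1.5 0 -0.255 0 0 6" --pt "-2 1.5 0 0 0 0 6" --pt "-2 1.5 0 0 0 0 6" --pt "-2 1.5 0 0 0 0 6" --pt "-2 1.5 0 0 0 0 6" --pt "-2 1.5 0 0 0 0 6" --pt "-1 0.5 0 0 0 0 6" --pt "0 0 0 0 0 0 6" --pt "0 0 0 0 0 0 6" --pt "0 0 0 0 0 0 6"

```text
time: 21.4
tcp_pos: [0.475, 0.1954, 0.353]
orientation: [3.139, 0.0, 1.563]
ft_force: [0.1, 0.2, -0.5]
width: 0.0597
gripper_force: 0.0
```

```bash
python3 look.py 5
```

```text
side [ 29  42  65  27  42 127 170   4   0   0   0   0   0   0   0   0   0   0
  95]
[ 0.607 -0.102  0.233] [ 0.582 -0.164  0.208] [ 0.629 -0.046  0.271]
top [108  97 116  91  88 118 113   0   0   0   0   0   0   0   0   0   0   0
  23]
[ 0.605 -0.107  0.227] [ 0.585 -0.164  0.207] [ 0.627 -0.05   0.274]
[0.474976   0.1954696  0.35306376]
```

View pics/c5.png

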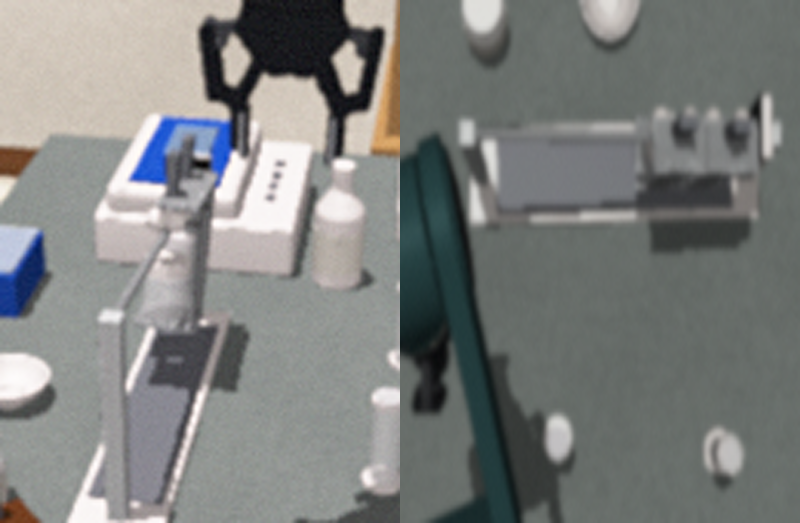

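Both carriers hang at the low end, one behind the other, at (680,140) and (735,145) in the top crop. I let them settle and measure them before handing in.

Request:
step_arm --pt "0 0 0 0 0 0 6" --pt "0 0 0 0 0 0 6" --pt "0 0 0 0 0 0 6" --pt "0 0 0 0 0 0 6" --pt "0 0 0 0 0 0 6" --pt "0 0 0 0 0 0 6" --pt "0 0 0 0 0 0 6" --pt "0 0 0 0 0 0 6"

```text
time: 22.5
tcp_pos: [0.4745, 0.1959, 0.3534]
orientation: [3.139, 0.0, 1.564]
ft_force: [-0.1, -0.3, 0.1]
width: 0.06
gripper_force: 0.0
```

```bash
python3 - <<'E'
from h import *
for tag in('t3','t5','t6'):
    d=dict(np.load(f'pics/{tag}.npz')) if tag!='t6' else grab('top','t6'); p=cloud(d).reshape(-1,3)
    q=p[(abs(p[:,0]-.618)<.03)&(p[:,1]<.1)&(p[:,1]>-.168)&(p[:,2]-.12*p[:,1]>.266)&(p[:,2]<.32)]
    for m in(q[q[:,1]<-.115],q[q[:,1]>=-.115]):
        if len(m): print(tag,len(m),m.mean(0).round(4))
    q=p[(abs(p[:,0]-.618)<.04)&(p[:,1]<-.165)&(p[:,1]>-.23)&(p[:,2]>.215)]; print('plate y max',q[:,1].max().round(4))
E
```

```text
t3 34 [ 0.6103 -0.1391  0.2606]
plate y max -0.1844
t5 41 [ 0.6114 -0.1549  0.2576]
t5 39 [ 0.6144 -0.0883  0.2677]
plate y max -0.1658
t6 42 [ 0.6114 -0.1546  0.2585]
t6 41 [ 0.6144 -0.0877  0.2671]
plate y max -0.1652
```

```bash
python3 -c "
from cell import manip
print(manip.sign_off())"
```

```text
the job is handed in; nothing more can be done
None
```

The job is handed in at about 22.5 s: the tube carrier rolled down to the stop, the jar carrier rests against it with the tabs 67 mm apart, both are still, and the gripper is clear of everything.

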